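# Dial the insulation tester to 500 V and hold its test button

### The arm

A 7-joint arm with a two-finger parallel gripper is mounted at the origin on the work surface. World frame = base frame: x ahead of the robot, y to its left, z up, the work surface at z = 0. Lengths are in m, angles in rad, forces in N, time in s.
With the tool pointing down it reaches from about 0.425 to 0.975 m from the base axis. Payload 16.7 kg.
Tool frame: the origin (TCP) lies at the very end of the fingers, on their centre line; the grasp point (between the pads) lies 19 mm behind it; z points along the fingers, y is the line along which they close (so a half turn about z gives the same grasp; the last joint's range is limited). The gripper opens to 85 mm and grips with 20 to 120 N. Pads are 22 mm wide; open, the fingers measure 114 mm over their backs; the gripper's body (76 mm by 85 mm) begins 54 mm behind the grasp point. The pads swing forward as they close: fully open they stand 13 mm farther back than shut.
Start: joints at [0.955, 0.426, 0.074, 1.606, -0.034, 1.111, -0.067], TCP at [0.304, -0.603, 0.211] pointing down, gripper open.
Joint ranges: [-2.85, 2.85], [-0.5, 2.14], [-1.23, 1.37], [0.21, 2.46], [-1.02, 4.16], [0.16, 2.05], [-2.73, 2.73]. Speed limits (rad/s): [1.89, 1.89, 2.39, 2.39, 3.01, 3.01, 3.01].

### API

Orientations are given as a rotation vector (axis times angle).
In Python, from bench import arm, camera, camera_params gives the robot as it stands.
- The arm moves only by the tool drive_tool, never from a script. Its argument "deltas" is a list of rows, each a list of 3 entries, a list of its own where there are three numbers: the turn, a rotation vector about the tool's x, y, z in units of 6 degrees (1.0 is 6 degrees), then the shift along the tool's x, y, z in units of 30 mm (1.0 is 30 mm), then the opening, from 0 (shut) to 1 (fully open). In form: [[[ax, ay, az], [dx, dy, dz], hand], ...]. A call has 1 to 5 rows; each row is the pose to reach, as a shift and turn from the pose commanded when the call began, along the tool's axes at that moment; what a row does not reach only later rows make up. A row lasts 1/12 s, in which the tool goes at most 41.7 mm and 7.16 degrees, less where a joint would pass 70% of its speed; a pose out of reach is approached as far as the arm can. A call with a gripper value outside its range is refused whole. The fingers move at their own pace and stop on an object; "force" is the grip in N (left out, the last holds). Time passes only in rows, so rows that repeat a pose let the fingers close. It gives the time, the measured TCP pose, the force, the opening and the grip force at its end, in the units of the state.
- arm.get_state(): the state, without advancing time (a new reading comes with each control period).
- camera(name): name is "scene" or "side" or "wrist"; returns the picture (420x560x3 uint8, red, green, blue); there is no depth.
- camera_params(name): a dict with "fx", "fy", "cx", "cy" (pixels), "dist_coeffs" ([k1, k2, p1, p2, k3] as OpenCV has them; the pictures are not rectified), "T" (4x4, takes a point from camera to world coordinates); the wrist camera has in their place "tool_from_camera" (4x4, takes a point from camera to tool coordinates, whose origin is the TCP and whose axes are the flange's). Camera axes: x right, y down, z forward; pixel columns grow to the right and rows downward; lengths in m; the calibration is good to about 2 mm. A picture is of the moment at which its call begins: read the wrist's pose just before it. camera_params takes no time and is no camera call.
- arm.close_job(): hands the job in; it is judged then, once.
The state is a dict: "t": time; "joint_pos": joint angles; "joint_velocities": joint speeds; "joint_efforts": joint torques, N m; "tcp_pos": TCP position; "ee_rot": TCP orientation; "force": force on the tool from outside, world axes, zero at the start; "moment": the same for the moment, N m; "opening": finger opening in m; "grip_force": force on a finger pad.
Only numpy, scipy, OpenCV 4.12 (cv2) and the standard library are available. Lean on these libraries where they do the work, as an engineer would, in place of code of your own. Each camera call takes 0.05 s, during which the arm holds its last target. There are 200 camera calls.

### The job

Do the open-lead check on the yellow insulation tester: with a fingertip, push its blue selector round clockwise to the 500-volt range, the fifth click clockwise from the off stop (the only orange mark, off is the white one), and let it rest in that click. Only then press the red test button right down with a fingertip and finish while still holding it down, pressing gently and on no other range. Take nothing between the fingers, and leave everything else on the bench untouched.

Things in the scene. Friction and masses are not known exactly. Their poses are not given: they have to be found in the camera images.
- tester: Yellow insulation tester, fixed, case 220 (x) x 280 (y) mm, black panel facing up 80 mm above the bench, rim 85 mm. Origin: centre of the underside. Own x points away from the user to the display edge, own y to the user's left, z up; turned up to 0.35 rad about z. Selector axis at own (-30, 12) mm, test button at (-45, -90) mm; beside them only flat keys, marks and sockets, under 4 mm high.
- selector (a joint): Blue selector's turn, rad, clockwise from above positive. 0 = off; a click every 0.5236 (30 deg), clicks 0 to 7, end stops there. 500 V = click 5 = 2.618. Starts at rest in click 0 to 3. Pointer direction, counterclockwise from the tester's own x: 105 deg minus the turn. It takes about 0.05 N m to leave a click (2.5 N at 20 mm from the axis); past halfway it snaps into the next click and stays.
- selector_axis (a point): On the selector's vertical axis, at the top of its finger bar, 27 mm above the panel. Round blue skirt 60 mm across, top 9 mm above the panel; upright-sided bar across it, 12 mm wide from 28 mm behind the axis to 18 mm ahead, then 8 mm wide to the pointer tip at 29 mm and 2 mm lower there.
- orange_mark (a point): Centre of the orange mark of the 500 V click, flat on the panel 43 mm from the selector axis. Marks by click: 0 white (off), 1 and 2 blue, 3 and 4 green, 5 orange, 6 and 7 grey.
- pointer_tip (a point): Tip of the pointer end of the finger bar, with a white stripe on top; 29 mm from the selector axis, at the height of the bar's top. Moves with the selector.
- test_button (a joint): Travel of the red test button in m: 0 = up, 0.005 = fully down. It springs back up; 2 N starts it and 4.5 N holds it fully down.
- button_top (a point): Centre of the top of the red test button, an upright cylinder 28 mm across, its top 14 mm above the panel when up, 9 mm when fully down, in a flat grey bezel 40 mm across and 4 mm high. Moves with the button.
- tape_roll: Black roll of tape, 56 mm outer diameter, 18 mm high, lying loose on the tester's display behind the selector; origin at the centre of its underside. Leave it.
- screwdriver: Red-handled screwdriver lying on the bench to the right of the tester. Leave it.
- remote: Black TV remote, 165 x 44 x 18 mm, lying on the bench to the left of the tester. Leave it.
- phone: Black phone, 152 x 72 x 9 mm, lying on the bench. Leave it.
- spray_can: Spray can, white with a blue band, 52 mm in diameter, 170 mm tall, standing on the bench. Leave it.
- mug: White mug, 80 mm in diameter, 95 mm tall, standing on the bench. Leave it.
- screw_tray: Open grey tray of screws, 130 x 100 x 35 mm, on the bench. Leave it.

How it is judged:
On the way, in this order (a step that is already met when the one before it is completed fails the run):
1. the selector rests in the fifth click from off, with the test button up (value of joint selector between 2.498 and 2.738 rad and velocity of joint selector between -0.1 and 0.1 rad/s and value of joint test_button below 0.001 m), for 0.3 s.
2. the test button is pressed right down (value of joint selector between 2.498 and 2.738 rad and value of joint test_button above 0.004 m), for 0.3 s.
At the end, for the whole second after the job is handed in: The selector rests in the fifth click from off (within 0.12 rad) and the robot's fingers still hold the test button down (over 4 of its 5 mm) with 1.5 to 25 N (all of step 2 and contact force between the fingers and tester between 1.5 and 25 N); the arm keeps its last pose, push and grip.
It fails at once if the test button was pressed (over 2 mm) while the selector was not in the fifth click (value of joint test_button above 0.002 m and not (value of joint selector between 2.498 and 2.738 rad)).
It fails at once if the tester was pushed with more than 30 N (contact force between tester and anything else above 30 N).
It fails at once if the selector's bar or the button was taken between the fingers (the grasp point inside it) ((y of the grasp point in the frame of pointer_tip between -0.005 and 0.005 m and x of the grasp point in the frame of pointer_tip between -0.055 and 0 m and z of the grasp point in the frame of pointer_tip below 0.008 m) or (horizontal distance between the grasp point and button_top below 0.012 m and z of the grasp point in the frame of button_top below 0.008 m)).
It fails at once if a loose thing was moved or lifted (over 10 mm) (distance of any of tape_roll, screwdriver, remote, phone, spray_can, mug, screw_tray from where it was at the start of the episode above 0.01 m).
It fails at once if the fingers pushed on a loose thing (over 1 N) (contact force between the fingers and tape_roll above 1 N or contact force between the fingers and screwdriver above 1 N or contact force between the fingers and remote above 1 N or contact force between the fingers and phone above 1 N or contact force between the fingers and spray_can above 1 N or contact force between the fingers and mug above 1 N or contact force between the fingers and screw_tray above 1 N).
It also fails if it takes over 45 s, if anything falls off the work surface, if the arm or the gripper's body presses on something with over 40 N, if the wrist force passes 120 N, or if a joint passes its speed limit or range.

## Working session

There is one attempt and no reset: what is moved stays moved. The work goes in short steps, Python scripts to look and compute and a tool call to move; the robot and the scene stay as the last step left them, time stands still between calls to the robot, and variables do not carry over. Pictures are saved under pics/ and viewed, at most 10 in all, crops included, and the job is handed in when it is done.

Besides the shell and the picture viewer there is one more tool, called after "Request:" as name(argument=value, ...) on one line, values as JSON. drive_tool: Moves the arm, as the interface text tells. Its arguments: {"type":"object","properties":{"deltas":{"type":"array"},"force":{"type":"number"}},"required":["deltas"]}

```bash
mkdir -p pics; ls
python3 - <<'E'
from bench import arm,camera,camera_params
import cv2,numpy as np
a=camera("scene");b=camera("side")
np.save("scene.npy",a);np.save("side.npy",b)
cv2.imwrite("pics/a.png",cv2.cvtColor(np.vstack([a,b])[:, :, :],cv2.COLOR_RGB2BGR)[:420])
cv2.imwrite("pics/b.png",cv2.cvtColor(b,cv2.COLOR_RGB2BGR))
for n in("scene","side","wrist"):print(n,camera_params(n))
print(arm.get_state())
E
```

```text
pics
scene {'fx': 463.70592511610135, 'fy': 463.70592511610135, 'cx': 278.8990590643075, 'cy': 207.00492330960546, 'dist_coeffs': array([-0.01821454,  0.        ,  0.        ,  0.        ,  0.        ]), 'T': array([[ 0.41300135,  0.5738367 , -0.7072067 ,  1.42963357],
       [ 0.91060396, -0.27312912,  0.31016272, -0.39930248],
       [-0.01517599, -0.77208285, -0.63534067,  0.91506891],
       [ 0.        ,  0.        ,  0.        ,  1.        ]])}
side {'fx': 422.1086444892506, 'fy': 422.1086444892506, 'cx': 273.4296769497306, 'cy': 206.53297963036852, 'dist_coeffs': array([-0.08767817,  0.        ,  0.        ,  0.        ,  0.        ]), 'T': array([[-0.96525496, -0.13960583,  0.22089155,  0.244545  ],
       [-0.26113432,  0.54632793, -0.79582326,  0.88170609],
       [-0.00957766, -0.82585471, -0.56380162,  0.6888547 ],
       [ 0.        ,  0.        ,  0.        ,  1.        ]])}
wrist {'fx': 309.18334561751715, 'fy': 309.18334561751715, 'cx': 285.9627634547864, 'cy': 204.6432008882334, 'dist_coeffs': array([0.01363099, 0.        , 0.        , 0.        , 0.        ]), 'tool
[... 361 characters left out ...]
: 0.1, 'joint_pos': array([ 0.95451316,  0.42669646,  0.07383131,  1.60654643, -0.03410845,
        1.11082196, -0.06710593]), 'joint_velocities': array([-0.00264911, -0.00163664, -0.00063133, -0.00154042,  0.0014788 ,
       -0.00061126,  0.00140191]), 'joint_efforts': array([ 8.41777684e-03, -9.51544118e+01,  3.77071694e+00, -4.64410114e+01,
        1.95497519e-02,  6.40540107e-03,  2.82006380e-05]), 'tcp_pos': array([ 0.30356729, -0.60243216,  0.20996047]), 'ee_rot': array([-3.05529352e+00, -7.26280827e-01,  5.48217043e-04]), 'force': array([-0.50975917, -0.60213329,  0.19381255]), 'moment': array([ 0.01493035,  0.01858933, -0.0191397 ]), 'grip_force': 0.0, 'opening': 0.08559362925567156}
```

View pics/a.png

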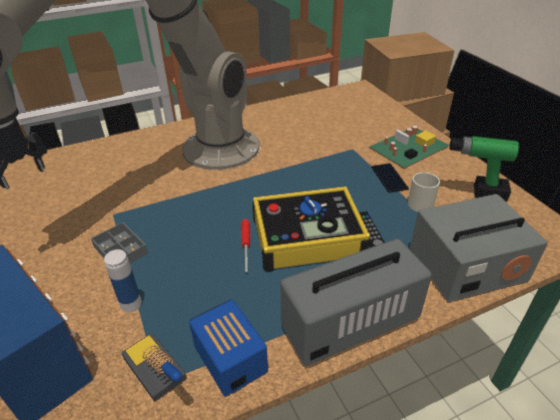

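View pics/b.png

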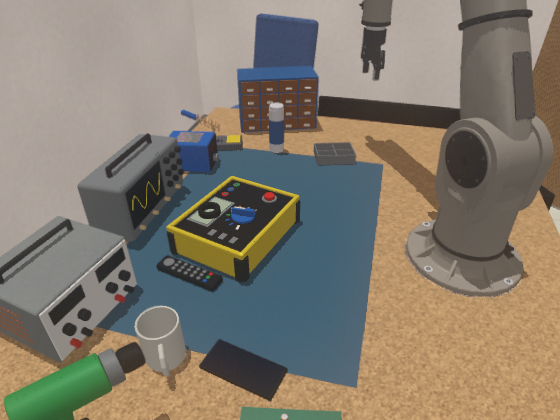

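The scene view shows the tester around (308,225), its red button at (273,209) and blue selector at (311,207). In the side view the button is at (269,197) and the selector at (242,214). Next I'll measure them.

```bash
cat > h.py <<'E'
import cv2,numpy as np
from bench import arm,camera,camera_params
from scipy.spatial.transform import Rotation as R
def ray(name,uv,st=None):
    p=camera_params(name)
    K=np.array([[p["fx"],0,p["cx"]],[0,p["fy"],p["cy"]],[0,0,1]])
    n=cv2.undistortPoints(np.float64(uv).reshape(-1,1,2),K,p["dist_coeffs"]).reshape(-1,2)
    if "T" in p:T=p["T"]
    else:
        M=np.eye(4);M[:3,:3]=R.from_rotvec(st["ee_rot"]).as_matrix();M[:3,3]=st["tcp_pos"];T=M@p["tool_from_camera"]
    d=np.c_[n,np.ones(len(n))]@T[:3,:3].T
    return T[:3,3],d
def plane(name,uv,z,st=None):
    o,d=ray(name,uv,st);return o+d*((z-o[2])/d[:,2])[:,None]
def tri(o1,d1,o2,d2):
    s=np.linalg.lstsq(np.c_[d1,-d2],o2-o1,rcond=None)[0]
    a=o1+s[0]*d1;b=o2+s[1]*d2;return (a+b)/2,np.linalg.norm(a-b)
def blobs(img,lo,hi,amin=4,roi=None):
    hsv=cv2.cvtColor(img,cv2.COLOR_RGB2HSV);m=cv2.inRange(hsv,np.array(lo),np.array(hi))
    if roi:
        k=np.zeros_like(m);x0,y0,x1,y1=roi;k[y0:y1,x0:x1]=255;m&=k
    n,l,s,c=cv2.connectedComponentsWithStats(m)
    return m,sorted([(int(s[i,4]),c[i].round(1).tolist(),s[i,:4].tolist()) for i in range(1,n) if s[i,4]>=amin],reverse=True)
E
python3 - <<'E'
from h import *
P={}
for n,roi in(("scene",(245,180,375,275)),("side",(160,170,310,280))):
    im=np.load(n+".npy")
    x0,y0,x1,y1=roi
    cv2.imwrite(f"pics/{n}_crop.png",cv2.cvtColor(cv2.resize(im[y0:y1,x0:x1],None,fx=5,fy=5,interpolation=cv2.INTER_CUBIC),cv2.COLOR_RGB2BGR))
    for nm,lo,hi in(("red",(0,150,90),(8,255,255)),("red2",(170,130,90),(180,255,255)),("blue",(105,130,60),(125,255,255)),("orange",(9,150,120),(18,255,255))):
        m,b=blobs(im,lo,hi,3,roi);print(n,nm,b[:4])
        if nm=="blue" : P[n+"b"]=b[0][1]
    m,b=blobs(im,(20,150,60),(35,255,255),50,roi);print(n,'yellow',b[:3])
    c=np.vstack(cv2.findContours(m,cv2.RETR_EXTERNAL,cv2.CHAIN_APPROX_NONE)[0]);h=cv2.convexHull(c)
    print(cv2.approxPolyDP(h,4,True).reshape(-1,2).tolist())
E
```

```text
scene red [(109, [246.8, 232.2], [245, 220, 5, 27]), (66, [273.1, 207.0], [269, 203, 9, 9]), (26, [294.6, 235.5], [291, 233, 8, 6])]
scene red2 [(4, [249.0, 243.5], [249, 242, 1, 4]), (4, [249.0, 238.5], [249, 237, 1, 4])]
scene blue [(255, [309.1, 206.9], [299, 196, 22, 20]), (27, [284.7, 236.9], [281, 234, 8, 6]), (8, [367.1, 215.9], [366, 215, 3, 3]), (8, [324.5, 209.5], [323, 209, 4, 2])]
scene orange [(12, [301.7, 216.7], [300, 215, 4, 4])]
scene yellow [(2892, [310.2, 237.9], [254, 187, 116, 81])]
[[345, 187], [369, 235], [359, 249], [334, 259], [274, 267], [261, 246], [254, 198]]
side red [(73, [268.8, 195.6], [264, 192, 11, 9]), (17, [224.8, 193.7], [222, 192, 7, 4]), (12, [210.5, 273.5], [209, 272, 4, 4])]
side red2 []
side blue [(318, [242.4, 215.0], [231, 207, 24, 17]), (40, [198.6, 170.4], [184, 170, 26, 2]), (13, [230.0, 188.8], [227, 187, 7, 4]), (8, [227.0, 219.5], [225, 219, 5, 2])]
side orange []
side yellow [(3628, [233.9, 235.9], [167, 176, 132, 101])]
[[298, 195], [293, 223], [250, 271], [234, 276], [177, 252], [167, 229], [231, 176]]
```

View pics/scene_crop.png

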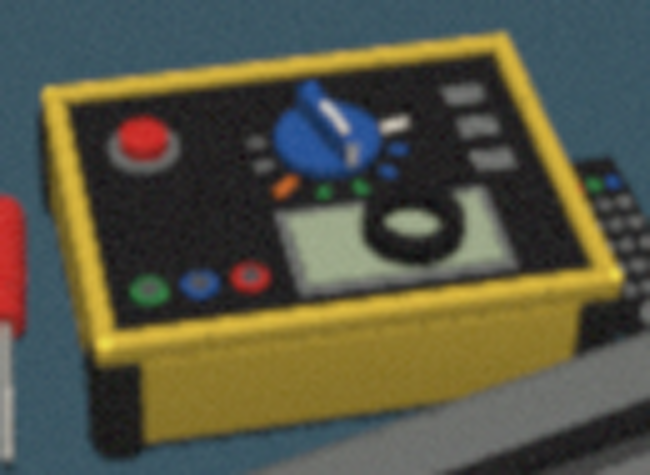

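View pics/side_crop.png

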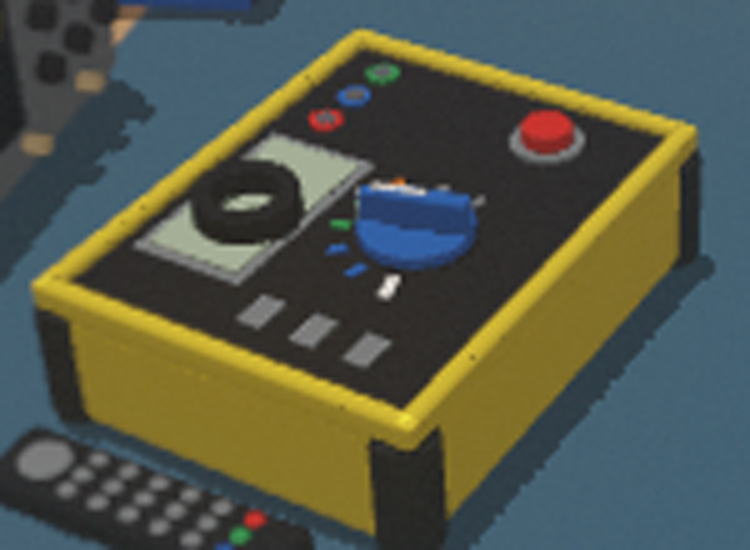

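The scene crop shows button top (143,138), white mark (395,124), orange mark (286,187), and the pointer tip around (355,155) pointing between the second blue (389,171) and first green (360,187) marks. The side crop agrees, with the tape roll on the display. I'll fit the tester pose to these points.

Run:
```python
from h import *
def mk(k):
    a=np.radians(105-30*k);return [-30+43*np.cos(a),12+43*np.sin(a)]
rim=[[-110,140],[-110,-140],[110,-140],[110,140]]
S={"scene":((245,180),{ 'rim':[(505,35),(45,90),(100,352),(618,278)],'marks':{0:(395,124),1:(399,148),2:(389,171),3:(360,187),4:(324,192),5:(286,187),6:(263,166),7:(256,143)},'btn':(145,130)}),
"side":((160,170),{'rim':[(412,430),(695,130),(360,33),(35,287)],'marks':{0:(390,287),1:(356,270),2:(337,250),3:(341,225)},'btn':(547,124)})}
def fit(M,W):
    mc,wc=M.mean(0),W.mean(0);a,b=M-mc,W-wc
    th=np.arctan2((a[:,0]*b[:,1]-a[:,1]*b[:,0]).sum(),(a*b).sum());c,s=np.cos(th),np.sin(th);Rm=np.array([[c,-s],[s,c]])
    return th,wc-Rm@mc,(W-(M@Rm.T+wc-Rm@mc)),Rm
AM=[];AW=[]
for n,(off,d) in S.items():
    f=lambda q:(np.array(q,float)+.5)/5+np.array(off)-.5
    M=[];W=[]
    for m,q in zip(rim,d['rim']):M.append(m);W.append(plane(n,f(q),.085)[0,:2]*1000)
    for k,q in d['marks'].items():M.append(mk(k));W.append(plane(n,f(q),.08)[0,:2]*1000)
    M.append([-45,-90]);W.append(plane(n,f(d['btn']),.094)[0,:2]*1000)
    M,W=np.array(M),np.array(W);AM.append(M);AW.append(W)
    th,t,r,Rm=fit(M,W);print(n,th,t,'\n',r.round(1).tolist())
th,t,r,Rm=fit(np.vstack(AM),np.vstack(AW));print('all',th,t,abs(r).mean())
for nm,p in(('sel',[-30,12]),('btn',[-45,-90]),('orange',mk(5))):print(nm,Rm@p+t)
np.save('pose.npy',[*t/1000,th])
# pointer dir: tip in scene
for n,q in(('scene',(355,157)),('side',(365,188))):
    off=S[n][0];w=plane(n,(np.array(q)+.5)/5+np.array(off)-.5,.105)[0,:2]*1000
    v=Rm.T@(w-t)-[-30,12];print(n,'tip',w,np.hypot(*v),np.degrees(np.arctan2(v[1],v[0])))
```

```text
scene -0.25140999771753214 [571.12436156  65.03758354] 
 [[4.6, -4.0], [5.5, 0.7], [3.4, 0.3], [-0.8, -4.4], [-0.4, 1.0], [-2.2, -1.7], [-2.9, -0.7], [-3.8, -0.2], [-3.0, 1.5], [-0.1, 0.4], [-0.3, 2.8], [1.5, 2.6], [-1.5, 1.6]]
side -0.25115951741307463 [568.21776627  67.09692662] 
 [[1.5, -1.2], [3.3, 4.8], [-3.5, 6.9], [-3.5, 1.1], [1.8, -1.8], [0.7, -5.0], [-0.5, -2.7], [-1.0, -1.7], [1.2, -0.4]]
all -0.2507421482535947 [569.93849704  65.88546744] 2.1440113564197163
sel [543.85411632  84.953899  ]
btn [504.01464545 -10.13456802]
orange [565.76455519  47.95480889]
scene tip [586.34552028  79.14747543] 42.886291112422406 6.585228985834859
side tip [569.61348603  85.18624199] 25.760417526845224 14.88324625287746
```

```bash
cat >> h.py <<'E'
def go(x,y,z,yaw,st=None):
    "units to a tool-down pose, yaw = world angle of tool x, deg"
    st=st or arm.get_state();A=R.from_rotvec(st["ee_rot"])
    B=R.from_euler('z',yaw,degrees=True)*R.from_euler('x',180,degrees=True)
    turn=(A.inv()*B).as_rotvec(degrees=True)/6
    d=A.inv().apply(np.array([x,y,z])-st["tcp_pos"])/.03
    return turn.round(2).tolist(),d.round(2).tolist()
E
python3 -c "
from h import *
print(go(.525,.05,.25,90))
for n,q in(('scene',(413,223)),('side',(247,203))):
    o=dict(scene=(245,180),side=(160,170))[n];print(plane(n,(np.array(q)+.5)/5+np.array(o)-.5,.09))
for n,q in(('scene',(130,305)),('side',(277,152))): print(plane(n,q,0))"
```

```text
([-0.01, -0.01, -10.54], [16.38, -16.1, -1.32])
[[0.63266091 0.09024657 0.09      ]]
[[0.63077479 0.0918994  0.09      ]]
[[ 0.60154201 -0.44644536  0.        ]]
[[ 0.59238148 -0.42766127  0.        ]]
```

Request:
drive_tool(deltas=[[[0, 0, 0], [0, 0, -1.3], 0], [[0, 0, -1], [1, -1, -1.3], 0], [[0, 0, -2], [2, -2, -1.3], 0], [[0, 0, -3], [3, -3, -1.3], 0], [[0, 0, -4], [4, -4, -1.3], 0]])

```text
t: 0.52
tcp_pos: [0.356, -0.4426, 0.2494]
ee_rot: [-2.835, -1.353, 0.0]
force: [1.4, 0.7, -0.0]
opening: 0.0256
grip_force: 0.0
```

```bash
python3 -c "
from h import *
print(go(.525,.05,.25,90))"
```

```text
([-0.0, 0.0, -6.5], [16.31, -5.95, -0.02])
```

Request:
drive_tool(deltas=[[[0, 0, -1], [1.2, -0.4, 0], 0], [[0, 0, -2], [2.4, -0.8, 0], 0], [[0, 0, -3], [3.6, -1.2, 0], 0], [[0, 0, -4], [4.8, -1.7, 0], 0], [[0, 0, -5], [6, -2.2, 0], 0]])

```text
t: 0.93
tcp_pos: [0.4188, -0.2615, 0.2495]
ee_rot: [-2.388, -2.041, 0.0]
force: [1.4, 0.4, 1.0]
opening: -0.0004
grip_force: 0.0
```

```bash
python3 -c "
from h import *
print(go(.525,.05,.25,90))"
```

```text
([-0.0, 0.0, -1.49], [10.81, 1.88, -0.02])
```

Request:
drive_tool(deltas=[[[0, 0, -0.4], [1.2, 0.2, 0], 0], [[0, 0, -0.8], [2.4, 0.4, 0], 0], [[0, 0, -1.2], [3.6, 0.6, 0], 0], [[0, 0, -1.5], [4.8, 0.8, 0], 0], [[0, 0, -1.5], [6, 1, 0], 0]])

```text
t: 1.35
tcp_pos: [0.4773, -0.0888, 0.2496]
ee_rot: [2.224, 2.219, -0.0]
force: [1.4, -0.3, 0.6]
opening: 0.0001
grip_force: 0.0
```

```bash
python3 -c "
from h import *
print(go(.525,.05,.25,90))"
```

```text
([0.0, 0.0, -0.02], [4.63, 1.58, -0.01])
```

Request:
drive_tool(deltas=[[[0, 0, 0], [1.2, 0.4, 0], 0], [[0, 0, 0], [2.4, 0.8, 0], 0], [[0, 0, 0], [3.6, 1.2, 0], 0], [[0, 0, 0], [4.5, 1.5, 0], 0], [[0, 0, 0], [4.5, 1.5, 0], 0]])

```text
t: 1.77
tcp_pos: [0.5237, 0.0505, 0.2496]
ee_rot: [-2.218, -2.223, -0.003]
force: [-1.4, -0.0, -1.0]
opening: -0.0
grip_force: 0.0
```

Run:
```python
from h import *
import pickle
st=arm.get_state();im=camera("wrist");np.save("w1.npy",im);pickle.dump(st,open("w1.pkl","wb"))
cv2.imwrite("pics/w1.png",cv2.cvtColor(cv2.resize(im,(800,600)),cv2.COLOR_RGB2BGR))
for nm,lo,hi in(("red",(0,150,90),(8,255,255)),("blue",(105,130,60),(125,255,255)),("orange",(9,150,120),(18,255,255)),("white",(0,0,180),(180,40,255)),("green",(45,100,60),(85,255,255))):
    print(nm,blobs(im,lo,hi,10)[1][:6])
```

```text
red [(436, [268.3, 232.4], [257, 221, 23, 24]), (136, [373.4, 223.9], [365, 217, 18, 15]), (86, [246.3, 266.1], [229, 261, 30, 11]), (55, [334.1, 2.8], [330, 0, 9, 8])]
blue [(5211, [508.3, 358.7], [438, 327, 122, 70]), (2419, [304.8, 147.6], [277, 119, 58, 58]), (136, [365.4, 244.6], [358, 237, 16, 16]), (97, [545.4, 400.3], [531, 398, 29, 6]), (66, [338.5, 128.4], [333, 124, 12, 10]), (66, [325.1, 113.8], [321, 109, 10, 11])]
orange [(55, [323.9, 181.6], [319, 175, 11, 14])]
white [(2205, [374.6, 182.3], [342, 140, 72, 69]), (1580, [401.8, 109.1], [364, 88, 73, 54]), (658, [389.3, 142.6], [376, 127, 28, 32]), (294, [300.3, 51.2], [292, 39, 18, 26]), (287, [330.0, 59.8], [322, 48, 17, 25]), (285, [359.3, 68.4], [351, 56, 18, 25])]
green [(131, [358.3, 264.1], [351, 257, 16, 15]), (61, [336.7, 166.1], [332, 162, 11, 9]), (60, [342.5, 147.5], [338, 145, 10, 6])]
```

View pics/w1.png

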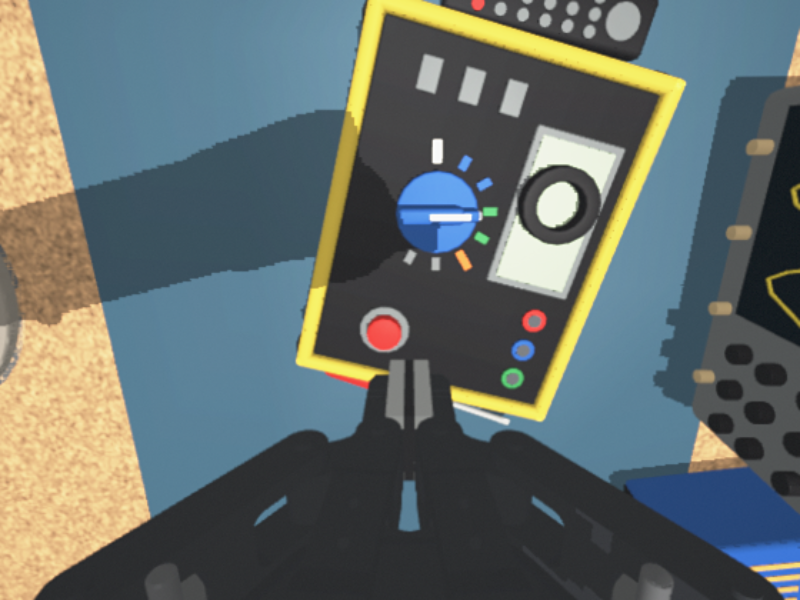

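The wrist view shows the selector at (437,211) with its stripe pointing right at the first green mark, (490,211). That is click 3, so two clicks to go. The orange mark is at (463,260) and the button at (384,332).

Run:
```python
from h import *
import pickle
st=pickle.load(open("w1.pkl","rb"))
ks={1:(325.1,113.8),2:(338.5,128.4),3:(342.5,147.5),4:(336.7,166.1),5:(323.9,181.6)}
M=[];W=[]
for k,q in ks.items():
    a=np.radians(105-30*k);M.append([-30+43*np.cos(a),12+43*np.sin(a)]);W.append(plane("wrist",q,.08,st)[0,:2]*1000)
M.append([-45,-90]);W.append(plane("wrist",(268.3,232.4),.0935,st)[0,:2]*1000)
a3=np.c_[M,np.zeros(6)];w3=np.c_[W,np.zeros(6)]
rot,_=R.align_vectors(w3-w3.mean(0),a3-a3.mean(0))
th=rot.as_euler('zyx')[0];c,s=np.cos(th),np.sin(th);Rm=np.array([[c,-s],[s,c]]);t=w3.mean(0)[:2]-Rm@a3.mean(0)[:2]
print(th,t,(w3[:,:2]-(a3[:,:2]@Rm.T+t)).round(1).tolist())
for p in([-30,12],[-45,-90]):print(Rm@p+t)
# finger start: on tail's -y side, world pointer angle
ptr=np.degrees(th)+15;print('ptr',ptr, 'tip',)
```

```text
-0.25051365369180817 [569.1073206   65.94653532] [[0.4, -2.6], [-0.8, -1.6], [-1.4, -0.0], [-1.0, 1.5], [1.4, -0.0], [1.5, 2.8]]
[543.01858352  85.00900625]
[503.20084089 -10.08856139]
ptr 0.6466249330574971 tip
```

Request:
drive_tool(deltas=[[[0, 0, 0], [0, 0.1, 1.2], 0], [[0, 0, 0], [0, 0.1, 2.4], 0], [[0, 0, 0], [0, 0.1, 3.6], 0], [[0, 0, 0], [0.1, 0.1, 4.6], 0], [[0, 0, 0], [0.1, 0.1, 5.1], 0]])

```text
t: 2.23
tcp_pos: [0.5237, 0.0462, 0.093]
ee_rot: [-2.225, -2.214, 0.005]
force: [-1.2, -0.3, 0.6]
opening: 0.0002
grip_force: 0.0
```

```bash
cat > arc.py <<'E'
from h import *
import sys
C=np.array([.543,.085])
def arc(phi,perp,along=.022,z=.096):
    q=R.from_euler('z',.6-phi,degrees=True).apply([-along,-perp,0])[:2]+C
    return go(*q,z,90.6-phi)
E
python3 -c "
from arc import *
st=arm.get_state();print(st['tcp_pos'],st['force'])
for a in((0,.032),(0,.02),(0,.017),(6,.017),(12,.017),(18,.017)):print(a,arc(*a))"
```

```text
[0.52373373 0.04623021 0.09301976] [-1.17093215 -0.31867003  0.62794587]
(0, 0.032) ([-0.04, 0.0, -0.15], [0.22, -0.08, -0.1])
(0, 0.02) ([-0.04, 0.0, -0.15], [0.62, -0.09, -0.1])
(0, 0.017) ([-0.04, 0.0, -0.15], [0.72, -0.09, -0.1])
(6, 0.017) ([-0.04, 0.01, 0.85], [0.8, -0.15, -0.1])
(12, 0.017) ([-0.04, 0.01, 1.85], [0.88, -0.19, -0.1])
(18, 0.017) ([-0.04, 0.01, 2.85], [0.97, -0.23, -0.1])
```

Request:
drive_tool(deltas=[[[0, 0, 0], [0.2, -0.1, -0.1], 0], [[0, 0, 0], [0.4, -0.1, -0.1], 0], [[0, 0, 0], [0.55, -0.1, -0.1], 0], [[0, 0, 0], [0.55, -0.1, -0.1], 0], [[0, 0, 0], [0.55, -0.1, -0.1], 0]])

```text
t: 2.65
tcp_pos: [0.5238, 0.0641, 0.101]
ee_rot: [2.225, 2.216, 0.002]
force: [-1.2, 0.4, 0.1]
opening: 0.0002
grip_force: 0.0
```

```bash
python3 -c "
from arc import *
st=arm.get_state();print(st['tcp_pos'],st['force'])
for a in(0,8,16,24,32):print(a,arc(a,.017))"
```

```text
[0.52377994 0.06411151 0.10097803] [-1.20839314  0.37533256  0.14866379]
0 ([0.02, -0.0, -0.14], [0.12, -0.09, 0.17])
8 ([0.02, -0.0, 1.19], [0.23, -0.16, 0.17])
16 ([0.02, -0.0, 2.53], [0.34, -0.22, 0.17])
24 ([0.02, -0.0, 3.86], [0.47, -0.26, 0.17])
32 ([0.02, -0.01, 5.19], [0.59, -0.28, 0.17])
```

Request:
drive_tool(deltas=[[[0, 0, -0.1], [0.1, -0.1, 0.15], 0], [[0, 0, 0.8], [0.2, -0.15, 0.15], 0], [[0, 0, 1.8], [0.3, -0.2, 0.15], 0], [[0, 0, 2.8], [0.4, -0.25, 0.15], 0], [[0, 0, 3.8], [0.47, -0.26, 0.15], 0]])

```text
t: 3.07
tcp_pos: [0.515, 0.078, 0.0952]
ee_rot: [2.625, 1.726, 0.0]
force: [-0.3, 0.6, -0.3]
opening: -0.0001
grip_force: 0.0
```

```bash
python3 -c "
from arc import *
st=arm.get_state();print(st['tcp_pos'],st['force'])
for a in(24,30,36,42,48,54):print(a,arc(a,.017))"
```

```text
[0.51498547 0.07801323 0.09523369] [-0.3336226   0.57255458 -0.33830424]
24 ([0.0, -0.0, 0.01], [0.02, 0.03, -0.03])
30 ([0.0, -0.0, 1.01], [0.1, -0.02, -0.03])
36 ([0.0, -0.0, 2.01], [0.18, -0.07, -0.03])
42 ([0.0, -0.0, 3.01], [0.27, -0.11, -0.03])
48 ([0.0, -0.0, 4.01], [0.37, -0.14, -0.03])
54 ([0.0, -0.0, 5.01], [0.46, -0.15, -0.03])
```

Request:
drive_tool(deltas=[[[0, 0, 1], [0.1, 0, 0], 0], [[0, 0, 2], [0.2, -0.05, 0], 0], [[0, 0, 3], [0.28, -0.1, 0], 0], [[0, 0, 4], [0.37, -0.14, 0], 0], [[0, 0, 4], [0.37, -0.14, 0], 0]])

```text
t: 3.48
tcp_pos: [0.5157, 0.0903, 0.0953]
ee_rot: [2.926, 1.143, 0.001]
force: [-0.9, 0.7, 0.1]
opening: -0.0002
grip_force: 0.0
```

Run:
```python
from arc import *
st=arm.get_state();print(st['tcp_pos'],st['force'])
for a in(42,48,51,54,57):print(a,arc(a,.017))
im=camera("wrist")
# stripe/selector crop around projected axis
cv2.imwrite("pics/w2.png",cv2.cvtColor(cv2.resize(im,(800,600)),cv2.COLOR_RGB2BGR))
```

```text
[0.51568538 0.09033516 0.09532164] [-0.91055503  0.73539695  0.09774618]
42 ([0.0, -0.0, -0.99], [-0.09, 0.08, -0.02])
48 ([0.0, -0.0, 0.01], [-0.02, 0.01, -0.02])
51 ([0.0, -0.0, 0.51], [0.02, -0.01, -0.02])
54 ([0.0, -0.01, 1.01], [0.06, -0.04, -0.02])
57 ([0.0, -0.01, 1.51], [0.1, -0.07, -0.02])
```

View pics/w2.png

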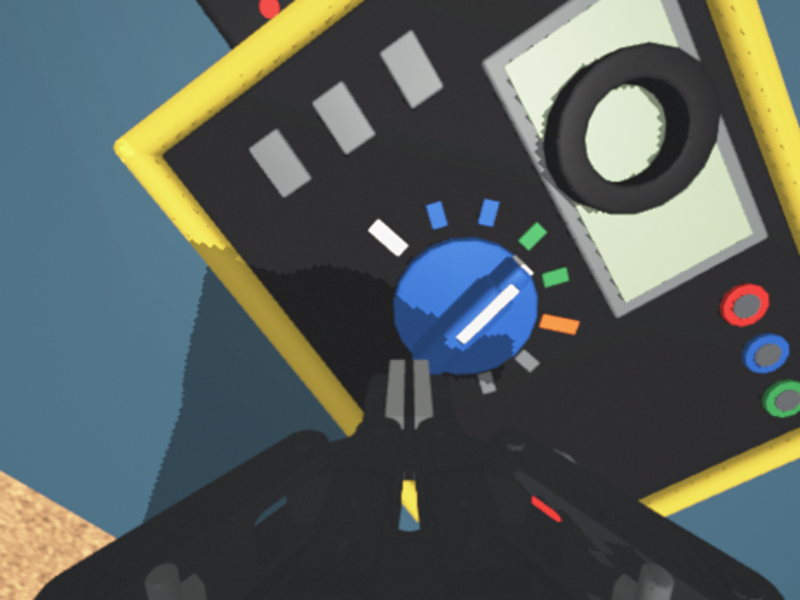

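The wrist view shows the stripe from about (460,340) to (517,290), near the second green mark, with the finger beside the tail end. I'll compute the turn from the stripe.

```bash
cat >> arc.py <<'E'
def turn(show=None):
    "selector turn in deg from the white stripe in the wrist view"
    st=arm.get_state();im=camera("wrist")
    if show:cv2.imwrite(show,cv2.cvtColor(im,cv2.COLOR_RGB2BGR))
    m,_=blobs(im,(0,0,150),(180,70,255))
    n,l,s,c=cv2.connectedComponentsWithStats(m)
    for i in range(1,n):
        if s[i,4]<25:continue
        w=plane("wrist",c[i],.107,st)[0,:2]
        if np.hypot(*(w-C))>.035:continue
        ys,xs=np.where(l==i);p=plane("wrist",np.c_[xs,ys],.107,st)[:,:2]
        v=np.linalg.svd(p-p.mean(0),full_matrices=False)[2][0]
        if v@(w-C)<0:v=-v
        own=np.degrees(np.arctan2(v[1],v[0]))+14.35
        print('stripe',s[i,4],w.round(4),'turn',round(105-own,1),'click',round((105-own)/30,2),'len',np.ptp(p@v).round(4))
E
python3 -c "
from arc import *
turn()"
```

```text
stripe 45 [0.5742 0.0884] turn 1.5 click 0.05 len 0.0094
stripe 461 [0.5531 0.0851] turn 90.2 click 3.01 len 0.0288
stripe 101 [0.5499 0.0605] turn 181.9 click 6.06 len 0.0075
stripe 44 [0.5317 0.0634] turn 170.3 click 5.68 len 0.0064
```

The selector is still in click 3: the finger slid round the end of the bar, because the fingertip is thin along tool x. I'll lift, and come back using the finger's broad side (tool −y) as the pushing face. TCP will be at about 0.100, which keeps the grasp point above the bar zone.

```bash
python3 -c "
from arc import *
print(go(.523,.048,.14,.6))"
```

```text
([0.0, -0.0, 7.1], [-0.78, 1.18, -1.49])
```

Request:
drive_tool(deltas=[[[0, 0, 0], [-0.2, 0, -0.7], 0], [[0, 0, 0], [-0.4, 0, -1.4], 0], [[0, 0, 0], [-0.4, 0, -1.5], 0], [[0, 0, 0], [-0.4, 0, -1.5], 0], [[0, 0, 0], [-0.4, 0, -1.5], 0]])

```text
t: 4.0
tcp_pos: [0.507, 0.0813, 0.14]
ee_rot: [2.922, 1.152, 0.001]
force: [-0.5, -0.1, -1.1]
opening: 0.0007
grip_force: 0.0
```

```bash
python3 -c "
from arc import *
print(go(.522,.045,.14,.6))"
```

```text
([0.0, -0.0, 7.07], [-0.46, 1.22, 0.0])
```

Request:
drive_tool(deltas=[[[0, 0, 1.1], [-0.2, 0.4, 0], 0], [[0, 0, 2.2], [-0.3, 0.8, 0], 0], [[0, 0, 3.3], [-0.46, 1.2, 0], 0], [[0, 0, 4.4], [-0.46, 1.2, 0], 0], [[0, 0, 5.5], [-0.46, 1.2, 0], 0]])

```text
t: 4.42
tcp_pos: [0.5211, 0.0449, 0.1389]
ee_rot: [3.13, 0.264, -0.003]
force: [0.5, -0.0, 0.5]
opening: -0.0003
grip_force: 0.0
```

```bash
python3 -c "
from arc import *
print(go(.522,.045,.0995,.6))"
```

```text
([0.0, 0.02, 1.51], [0.03, 0.0, 1.31])
```

Request:
drive_tool(deltas=[[[0, 0, 0.8], [0, 0, 0.6], 0], [[0, 0, 1.5], [0, 0, 1.1], 0], [[0, 0, 1.5], [0, 0, 1.3], 0], [[0, 0, 1.5], [0, 0, 1.3], 0], [[0, 0, 1.5], [0, 0, 1.3], 0]])

```text
t: 4.83
tcp_pos: [0.5212, 0.046, 0.1007]
ee_rot: [3.141, 0.032, -0.002]
force: [0.2, 0.7, 0.4]
opening: 0.0003
grip_force: 0.0
```

```bash
cat >> arc.py <<'E'
def arcy(phi,perp,along=.020,z=.1):
    q=R.from_euler('z',.6-phi,degrees=True).apply([-along,-perp,0])[:2]+C
    return go(*q,z,.6-phi)
E
python3 -c "
from arc import *
st=arm.get_state();print(st['tcp_pos'],st['force'],st['joint_pos'].round(2))
for a in((0,.02),(0,.0145),(8,.0145),(16,.0145),(24,.0145)):print(a,arcy(*a))"
```

```text
[0.52115358 0.04597501 0.10074906] [0.24745279 0.70340818 0.39337066] [-0.04  0.32 -0.2   2.03  0.09  0.79 -1.85]
(0, 0.02) ([0.0, 0.01, 0.09], [0.08, -0.63, 0.02])
(0, 0.0145) ([0.0, 0.01, 0.09], [0.08, -0.81, 0.02])
(8, 0.0145) ([0.0, 0.01, 1.42], [0.02, -0.91, 0.02])
(16, 0.0145) ([0.0, 0.01, 2.76], [-0.02, -1.01, 0.02])
(24, 0.0145) ([0.0, 0.01, 4.09], [-0.05, -1.12, 0.03])
```

Request:
drive_tool(deltas=[[[0, 0, 0], [0, -0.4, 0.02], 0], [[0, 0, 0], [0.05, -0.7, 0.02], 0], [[0, 0, 0.5], [0.05, -0.85, 0.02], 0], [[0, 0, 1], [0.02, -0.9, 0.02], 0], [[0, 0, 1], [0.02, -0.9, 0.02], 0]])

```text
t: 5.25
tcp_pos: [0.5218, 0.0746, 0.1011]
ee_rot: [-3.138, 0.139, -0.001]
force: [0.5, 0.3, 0.5]
opening: 0.0002
grip_force: 0.0
```

```bash
cat >> arc.py <<'E'
def arcz(phi,perp,along=.020,z=.1):
    q=R.from_euler('z',.6-phi,degrees=True).apply([-along,-perp,0])[:2]+C
    return go(*q,z,.6-.75*phi)
E
python3 -c "
from arc import *
st=arm.get_state();print(st['tcp_pos'],st['force'],st['joint_pos'].round(2))
turn()
for a in((8,.0145),(16,.0145),(22,.0145),(28,.0145),(34,.0145)):print(a,arcz(*a))"
```

```text
[0.52183732 0.07460257 0.10113307] [0.49932809 0.26627692 0.46228912] [-0.1   0.33 -0.19  2.03  0.08  0.79 -2.  ]
stripe 71 [0.576  0.0841] turn 167.1 click 5.57 len 0.0064
stripe 426 [0.5536 0.0849] turn 90.2 click 3.01 len 0.0279
stripe 95 [0.5367 0.0527] turn 209.4 click 6.98 len 0.0076
(8, 0.0145) ([-0.0, -0.01, 0.08], [-0.01, 0.03, 0.03])
(16, 0.0145) ([-0.0, -0.01, 1.08], [-0.07, -0.07, 0.03])
(22, 0.0145) ([-0.0, -0.01, 1.83], [-0.1, -0.15, 0.03])
(28, 0.0145) ([-0.01, -0.01, 2.58], [-0.13, -0.23, 0.03])
(34, 0.0145) ([-0.01, -0.01, 3.33], [-0.14, -0.32, 0.03])
```

Run:
```python
from arc import *
a=camera("side")[120:270,150:330];b=camera("wrist")[60:340,140:430]
f=lambda i,h:cv2.cvtColor(cv2.resize(i,(int(i.shape[1]*h/i.shape[0]),h),interpolation=cv2.INTER_CUBIC),cv2.COLOR_RGB2BGR)
cv2.imwrite("pics/c.png",np.hstack([f(a,340),f(b,340)]))
```

```text
(no output)
```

View pics/c.png

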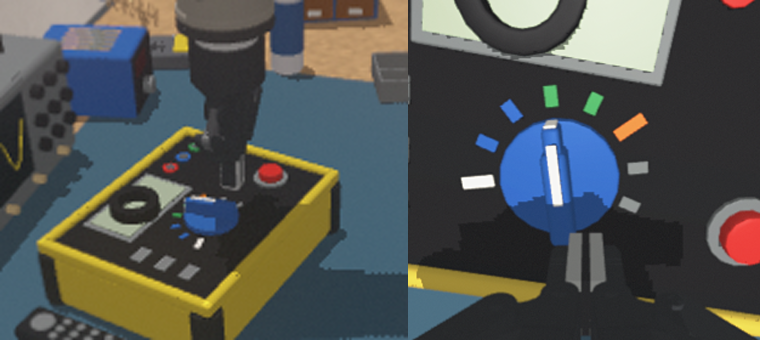

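The left half shows the finger standing beside the selector. The right half shows the pad at (570,240) just touching the right side of the bar's tail at (560,235), with the stripe still at click 3. The fingertip's half-thickness is only about 5 mm, so I'll push closer in along the arc.

```bash
python3 -c "
from arc import *
for a in(0,6,12,18,24,30):print(a,arcz(a,.011,.016))"
```

```text
0 ([-0.0, -0.01, -0.92], [0.18, -0.03, 0.03])
6 ([-0.0, -0.01, -0.17], [0.14, -0.09, 0.03])
12 ([-0.0, -0.01, 0.58], [0.1, -0.14, 0.03])
18 ([-0.0, -0.01, 1.33], [0.07, -0.2, 0.03])
24 ([-0.0, -0.0, 2.08], [0.05, -0.27, 0.03])
30 ([-0.0, -0.0, 2.83], [0.03, -0.33, 0.03])
```

Request:
drive_tool(deltas=[[[0, 0, 0], [0.17, 0, 0.03], 0], [[0, 0, 0], [0.14, -0.09, 0.03], 0], [[0, 0, 0.6], [0.1, -0.14, 0.03], 0], [[0, 0, 1.2], [0.07, -0.2, 0.03], 0], [[0, 0, 1.2], [0.07, -0.2, 0.03], 0]])

```text
t: 5.82
tcp_pos: [0.5242, 0.079, 0.0996]
ee_rot: [-3.123, 0.339, 0.0]
force: [-0.4, 0.4, -0.2]
opening: 0.0001
grip_force: 0.0
```

```bash
python3 -c "
from arc import *
st=arm.get_state();print(st['tcp_pos'],st['force'],st['moment'],st['joint_pos'].round(2))
turn()
for a in(18,24,30,36,42):print(a,arcz(a,.011,.016))"
```

```text
[0.52422873 0.07903372 0.09962657] [-0.37420503  0.4159982  -0.24541563] [ 0.00642819 -0.00662411 -0.0276024 ] [-0.13  0.33 -0.17  2.02  0.07  0.79 -2.13]
stripe 71 [0.5761 0.0836] turn 162.3 click 5.41 len 0.0068
stripe 430 [0.5537 0.0848] turn 90.3 click 3.01 len 0.0281
stripe 261 [0.5535 0.118 ] turn -0.2 click -0.01 len 0.0142
stripe 97 [0.5369 0.0518] turn 209.0 click 6.97 len 0.0074
18 ([-0.0, 0.0, 0.12], [0.0, -0.01, -0.01])
24 ([-0.0, 0.0, 0.87], [-0.03, -0.08, -0.01])
30 ([-0.0, 0.0, 1.62], [-0.05, -0.14, -0.01])
36 ([-0.0, 0.0, 2.37], [-0.07, -0.2, -0.01])
42 ([-0.0, 0.0, 3.12], [-0.08, -0.27, -0.01])
```

Run:
```python
from arc import *
st=arm.get_state();out=[]
for n,(x0,y0,x1,y1) in(("side",(205,165,285,240)),("scene",(270,165,350,240)),("wrist",(220,120,360,251))):
    im=camera(n).copy();p=camera_params(n)
    K=np.array([[p["fx"],0,p["cx"]],[0,p["fy"],p["cy"]],[0,0,1]])
    if n=="wrist":
        M=np.eye(4);M[:3,:3]=R.from_rotvec(st["ee_rot"]).as_matrix();M[:3,3]=st["tcp_pos"];T=M@p["tool_from_camera"]
    else:T=p["T"]
    I=np.linalg.inv(T)
    pts=np.array([st["tcp_pos"],[*C,.107]])
    uv=cv2.projectPoints(pts,cv2.Rodrigues(I[:3,:3])[0],I[:3,3],K,p["dist_coeffs"])[0].reshape(-1,2)
    s=400/(y1-y0)
    c=cv2.resize(im[y0:y1,x0:x1],None,fx=s,fy=s,interpolation=cv2.INTER_CUBIC)[:400,:]
    for q,col in zip(uv,((255,0,255),(255,255,0))):cv2.drawMarker(c,tuple(int(v) for v in (q+.5-[x0,y0])*s),col,0,14,1)
    out.append(c)
o=np.hstack(out);o=cv2.resize(o,(800,int(o.shape[0]*800/o.shape[1])))
cv2.imwrite("pics/d.png",cv2.cvtColor(o,cv2.COLOR_RGB2BGR))
```

View pics/d.png

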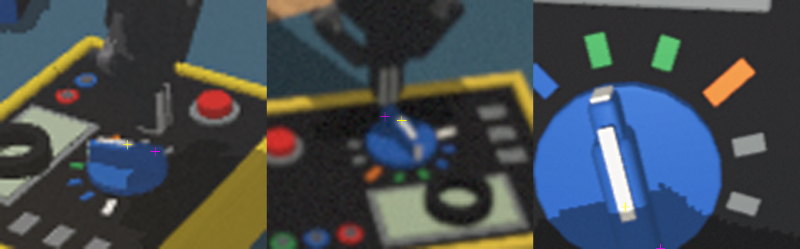

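The two outside views show the real fingertip about 13 mm above the reported TCP: side tip at (160,125) against the TCP mark at (155,151), and the scene view agrees. So the finger has been passing over the bar. I'll back off sideways and go about 13 mm lower.

```bash
python3 -c "
from arc import *
print(arcz(0,.036,.018,.1),arcz(0,.036,.018,.087))"
```

```text
([-0.0, -0.0, -2.12], [0.24, 0.96, -0.01]) ([-0.0, -0.0, -2.12], [0.24, 0.96, 0.42])
```

Request:
drive_tool(deltas=[[[0, 0, -0.8], [0.1, 0.4, -0.1], 0], [[0, 0, -1.6], [0.2, 0.8, -0.1], 0], [[0, 0, -2.1], [0.24, 0.96, 0], 0], [[0, 0, -2.1], [0.24, 0.96, 0.2], 0], [[0, 0, -2.1], [0.24, 0.96, 0.42], 0]])

```text
t: 6.43
tcp_pos: [0.5253, 0.0488, 0.0868]
ee_rot: [-3.141, -0.007, -0.001]
force: [0.7, 0.6, 0.8]
opening: -0.0002
grip_force: 0.0
```

```bash
python3 -c "
from arc import *
st=arm.get_state();print(st['tcp_pos'],st['force'])
for a in((0,.025),(0,.02),(0,.016),(0,.013)):print(a,arcz(*a,.018,.087))"
```

```text
[0.52532999 0.04878058 0.08678577] [0.67380107 0.61754462 0.83867072]
(0, 0.025) ([-0.0, -0.01, -0.06], [-0.0, -0.37, -0.01])
(0, 0.02) ([-0.0, -0.01, -0.06], [-0.0, -0.53, -0.01])
(0, 0.016) ([-0.0, -0.01, -0.06], [-0.0, -0.67, -0.01])
(0, 0.013) ([-0.0, -0.01, -0.06], [-0.0, -0.77, -0.01])
```

Request:
drive_tool(deltas=[[[0, 0, 0], [0, -0.2, 0], 0], [[0, 0, 0], [0, -0.4, 0], 0], [[0, 0, 0], [0, -0.55, 0], 0], [[0, 0, 0], [0, -0.7, 0], 0], [[0, 0, 0], [0, -0.7, 0], 0]])

```text
t: 6.85
tcp_pos: [0.5251, 0.0717, 0.0873]
ee_rot: [-3.141, -0.012, -0.001]
force: [-0.8, 0.4, -0.3]
opening: -0.0001
grip_force: 0.0
```

```bash
python3 -c "
from arc import *
st=arm.get_state();print(st['tcp_pos'],st['force'],st['moment'])
turn()
for a in((0,.013),(5,.013),(10,.013),(15,.013),(20,.013)):print(a,arcz(*a,.018,.087))"
```

```text
[0.52506544 0.07174732 0.08725859] [-0.77637736  0.43422666 -0.25288898] [ 0.02286605 -0.05925945  0.03696198]
stripe 93 [0.5765 0.0843] turn 154.8 click 5.16 len 0.0064
stripe 473 [0.554  0.0849] turn 90.4 click 3.01 len 0.0276
(0, 0.013) ([-0.0, -0.0, -0.03], [0.0, -0.03, 0.01])
(5, 0.013) ([-0.0, -0.0, 0.59], [-0.03, -0.08, 0.01])
(10, 0.013) ([-0.0, -0.0, 1.22], [-0.06, -0.14, 0.01])
(15, 0.013) ([-0.0, -0.0, 1.84], [-0.09, -0.2, 0.01])
(20, 0.013) ([-0.0, -0.0, 2.47], [-0.11, -0.26, 0.01])
```

Request:
drive_tool(deltas=[[[0, 0, 0], [0, -0.05, 0], 0], [[0, 0, 0], [0, -0.1, 0], 0], [[0, 0, 0], [0, -0.1, 0], 0]])

```text
t: 7.15
tcp_pos: [0.525, 0.0731, 0.0871]
ee_rot: [-3.141, -0.009, -0.0]
force: [-0.9, -0.6, 0.5]
opening: -0.0001
grip_force: 0.0
```

```bash
python3 -c "
from arc import *
st=arm.get_state();print(st['tcp_pos'],st['force'],st['moment'])
turn()
for a in((0,.013),(5,.013),(10,.013),(15,.013),(20,.013)):print(a,arcz(*a,.018,.087))"
```

```text
[0.5249989  0.07314483 0.08712219] [-0.86132633 -0.56421207  0.50101581] [ 0.01011633 -0.0357455  -0.01055255]
stripe 92 [0.5765 0.0843] turn 157.3 click 5.24 len 0.0061
stripe 463 [0.5541 0.0848] turn 90.2 click 3.01 len 0.0275
(0, 0.013) ([-0.0, -0.0, -0.04], [0.0, 0.04, 0.0])
(5, 0.013) ([-0.0, -0.0, 0.58], [-0.03, -0.01, 0.0])
(10, 0.013) ([-0.0, -0.0, 1.21], [-0.06, -0.07, 0.0])
(15, 0.013) ([-0.0, -0.0, 1.83], [-0.09, -0.13, 0.0])
(20, 0.013) ([-0.0, -0.0, 2.46], [-0.11, -0.19, 0.0])
```

Request:
drive_tool(deltas=[[[0, 0, 0], [0, -0.08, 0], 0], [[0, 0, 0.5], [-0.02, -0.13, 0], 0], [[0, 0, 0.5], [-0.02, -0.13, 0], 0]])

```text
t: 7.45
tcp_pos: [0.5243, 0.0771, 0.0871]
ee_rot: [-3.14, 0.077, -0.0]
force: [-0.9, 0.5, 0.4]
opening: 0.0001
grip_force: 0.0
```

```bash
python3 -c "
from arc import *
st=arm.get_state();print(st['tcp_pos'],st['force'],st['moment'])
turn()
for a in (10,15,20,25,30):print(a,arcz(a,.012,.018,.087))"
```

```text
[0.5242993  0.07714089 0.08707967] [-0.86518348  0.46392877  0.40148358] [0.02590772 0.03366304 0.02637175]
stripe 91 [0.5764 0.0844] turn 157.8 click 5.26 len 0.0064
stripe 479 [0.5538 0.0848] turn 90.3 click 3.01 len 0.0281
stripe 33 [0.5392 0.0539] turn 202.1 click 6.74 len 0.0068
10 ([-0.0, -0.0, 0.71], [-0.03, 0.03, 0.0])
15 ([-0.0, -0.0, 1.34], [-0.06, -0.03, 0.0])
20 ([-0.0, -0.0, 1.96], [-0.08, -0.08, 0.0])
25 ([-0.0, -0.0, 2.59], [-0.1, -0.15, 0.0])
30 ([-0.0, -0.0, 3.21], [-0.11, -0.21, 0.0])
```

Run:
```python
from arc import *
st=arm.get_state();out=[]
for n,(x0,y0,x1,y1) in(("side",(215,165,275,225)),("scene",(280,170,340,230))):
    im=camera(n).copy();p=camera_params(n)
    K=np.array([[p["fx"],0,p["cx"]],[0,p["fy"],p["cy"]],[0,0,1]]);I=np.linalg.inv(p["T"])
    t=st["tcp_pos"]
    pts=np.array([t+[0,0,h] for h in(0,.01,.02)]+[[*C,.107]])
    uv=cv2.projectPoints(pts,cv2.Rodrigues(I[:3,:3])[0],I[:3,3],K,p["dist_coeffs"])[0].reshape(-1,2)
    s=400/(y1-y0)
    c=cv2.resize(im[y0:y1,x0:x1],None,fx=s,fy=s,interpolation=cv2.INTER_CUBIC)
    c=np.clip(c.astype(float)*1.6,0,255).astype(np.uint8)
    for q,col in zip(uv,((255,0,255),(0,255,0),(0,255,255),(255,255,0))):cv2.drawMarker(c,tuple(int(v) for v in (q+.5-[x0,y0])*s),col,0,10,1)
    out.append(c)
cv2.imwrite("pics/e.png",cv2.cvtColor(np.hstack(out),cv2.COLOR_RGB2BGR))
```

```text
(no output)
```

View pics/e.png

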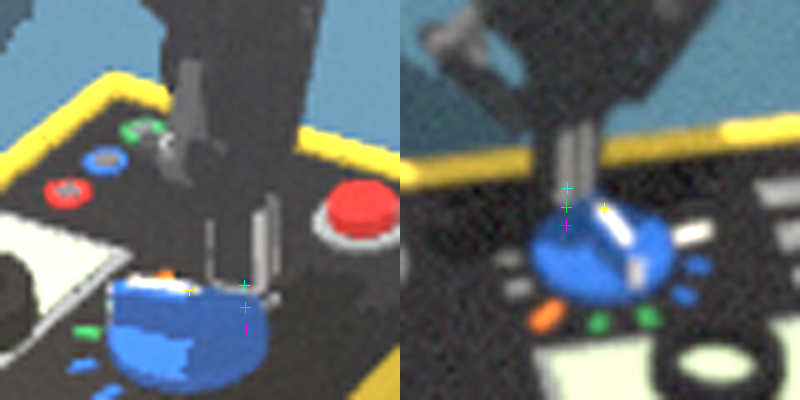

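The side and scene views put the fingertip about 20 mm above the reported TCP, roughly level with the bar's top, which explains the missing contact. I'll check the height with solvePnP on the wrist picture's known marks.

Run:
```python
from arc import *
import pickle
st=pickle.load(open("w1.pkl","rb"));x,y,th=np.load("pose.npy")
own=[];uv=[(325.1,113.8),(338.5,128.4),(342.5,147.5),(336.7,166.1),(323.9,181.6),(268.3,232.4)]
for k in range(1,6):
    a=np.radians(105-30*k);own.append([-.03+.043*np.cos(a),.012+.043*np.sin(a),.08])
own.append([-.045,-.09,.0937])
# outer rim corners from viewed w1 (800 wide)
for q,o in (((683,78),(.11,.14)),((545,418),(.11,-.14)),((300,362),(-.11,-.14))):
    own.append([*o,.085]);uv.append(tuple(np.array(q)*.7))
own=np.array(own)@R.from_euler('z',th).as_matrix().T+[x,y,0]
p=camera_params("wrist");K=np.array([[p["fx"],0,p["cx"]],[0,p["fy"],p["cy"]],[0,0,1]])
for sel in(slice(0,6),slice(0,9)):
    ok,rv,tv=cv2.solvePnP(own[sel],np.float64(uv)[sel],K,p["dist_coeffs"])
    T=np.eye(4);T[:3,:3]=cv2.Rodrigues(rv)[0];T[:3,3]=tv.ravel();W=np.linalg.inv(T)@np.linalg.inv(p["tool_from_camera"])
    print(W[:3,3],'state',st["tcp_pos"],R.from_matrix(W[:3,:3]).as_rotvec(),st["ee_rot"])
# free-orientation coupling: height only, with the state's orientation
M=R.from_rotvec(st["ee_rot"]).as_matrix();
for h in(0,.01,.015,.02,.025):
    s2=dict(st);s2["tcp_pos"]=st["tcp_pos"]+[0,0,h]
    w=np.array([plane("wrist",u,o[2],s2)[0] for u,o in zip(uv,own)])
    e=(w-own)[:,:2];print(h,e.mean(0).round(4),e.std(0).round(4))
```

```text
[0.51186583 0.00871045 0.25296267] state [0.52370573 0.05046807 0.24958821] [-2.09238355 -2.15738176 -0.32361756] [-2.21814933 -2.22263373 -0.0030435 ]
[0.53031033 0.05367662 0.26147047] state [0.52370573 0.05046807 0.24958821] [-2.22009623 -2.18913451  0.04380915] [-2.21814933 -2.22263373 -0.0030435 ]
0 [-0.0009  0.0016] [0.0028 0.0025]
0.01 [ 0.0006 -0.0009] [0.0016 0.0011]
0.015 [ 0.0013 -0.0022] [0.0019 0.0018]
0.02 [ 0.0021 -0.0034] [0.0027 0.0028]
0.025 [ 0.0028 -0.0047] [0.0036 0.004 ]
```

Request:
drive_tool(deltas=[[[0, 0, 0], [0, 0.4, 0], 0], [[0, 0, -0.5], [0.05, 0.8, 0], 0], [[0, 0, -0.5], [0.05, 0.95, 0], 0], [[0, 0, -0.5], [0.05, 0.95, 0.2], 0], [[0, 0, -0.5], [0.05, 0.95, 0.4], 0]])

```text
t: 8.02
tcp_pos: [0.5247, 0.048, 0.0748]
ee_rot: [-3.141, -0.006, -0.001]
force: [0.1, 0.0, -0.2]
opening: 0.0004
grip_force: 0.0
```

Request:
drive_tool(deltas=[[[0, 0, 0], [0, 0, 0], 0]])

```text
t: 8.1
tcp_pos: [0.5238, 0.0486, 0.0737]
ee_rot: [-3.142, -0.008, 0.002]
force: [-0.3, 0.4, -1.4]
opening: -0.0
grip_force: 0.0
```

Request:
drive_tool(deltas=[[[0, 0, 0], [0, 0, 0.1], 0], [[0, 0, 0], [0, 0, 0.1], 0]])

```text
t: 8.27
tcp_pos: [0.5242, 0.0488, 0.0714]
ee_rot: [-3.141, -0.01, 0.001]
force: [0.3, -0.4, 1.0]
opening: -0.0001
grip_force: 0.0
```

Request:
drive_tool(deltas=[[[0, 0, 0], [0, 0, 0.1], 0], [[0, 0, 0], [0, 0, 0.1], 0]])

```text
t: 8.43
tcp_pos: [0.5243, 0.0486, 0.0686]
ee_rot: [-3.142, -0.01, 0.001]
force: [0.1, -0.5, 0.2]
opening: 0.0001
grip_force: 0.0
```

Request:
drive_tool(deltas=[[[0, 0, 0], [0, 0, 0.07], 0], [[0, 0, 0], [0, 0, 0.07], 0]])

```text
t: 8.6
tcp_pos: [0.5244, 0.0484, 0.0667]
ee_rot: [-3.142, -0.009, 0.0]
force: [0.0, 0.2, 0.2]
opening: 0.0
grip_force: 0.0
```

Request:
drive_tool(deltas=[[[0, 0, 0], [0, 0, 0.07], 0], [[0, 0, 0], [0, 0, 0.07], 0]])

```text
t: 8.77
tcp_pos: [0.5244, 0.0483, 0.0646]
ee_rot: [-3.142, -0.009, 0.0]
force: [-0.1, -0.5, -0.1]
opening: 0.0002
grip_force: 0.0
```

Request:
drive_tool(deltas=[[[0, 0, 0], [0, 0, 0.07], 0], [[0, 0, 0], [0, 0, 0.07], 0]])

```text
t: 8.93
tcp_pos: [0.5244, 0.0483, 0.0625]
ee_rot: [-3.142, -0.009, 0.0]
force: [0.7, 0.5, 1.0]
opening: 0.0
grip_force: 0.0
```

Request:
drive_tool(deltas=[[[0, 0, 0], [0, 0, 0.07], 0], [[0, 0, 0], [0, 0, 0.07], 0]])

```text
t: 9.1
tcp_pos: [0.5248, 0.0484, 0.0607]
ee_rot: [-3.141, -0.009, -0.001]
force: [-1.4, 0.7, 9.0]
opening: -0.0004
grip_force: 4.3
```

Run:
```python
from arc import *
st=arm.get_state();out=[]
print(st["force"])
for n,(x0,y0,x1,y1) in(("side",(215,165,275,225)),("scene",(270,165,330,225))):
    im=camera(n).copy();p=camera_params(n)
    K=np.array([[p["fx"],0,p["cx"]],[0,p["fy"],p["cy"]],[0,0,1]]);I=np.linalg.inv(p["T"])
    t=st["tcp_pos"]
    pts=np.array([t+[0,0,h] for h in(0,.01,.02,.03)]+[[*C,.107]])
    uv=cv2.projectPoints(pts,cv2.Rodrigues(I[:3,:3])[0],I[:3,3],K,p["dist_coeffs"])[0].reshape(-1,2)
    s=400/(y1-y0)
    c=cv2.resize(im[y0:y1,x0:x1],None,fx=s,fy=s,interpolation=cv2.INTER_CUBIC)
    c=np.clip(c.astype(float)*1.8,0,255).astype(np.uint8)
    for q,col in zip(uv,((255,0,255),(0,255,0),(0,255,255),(255,255,255),(255,255,0))):cv2.drawMarker(c,tuple(int(v) for v in (q+.5-[x0,y0])*s),col,0,10,1)
    out.append(c)
cv2.imwrite("pics/f.png",cv2.cvtColor(np.hstack(out),cv2.COLOR_RGB2BGR))
```

```text
[-1.3565586   0.71787161  8.99222067]
```

View pics/f.png

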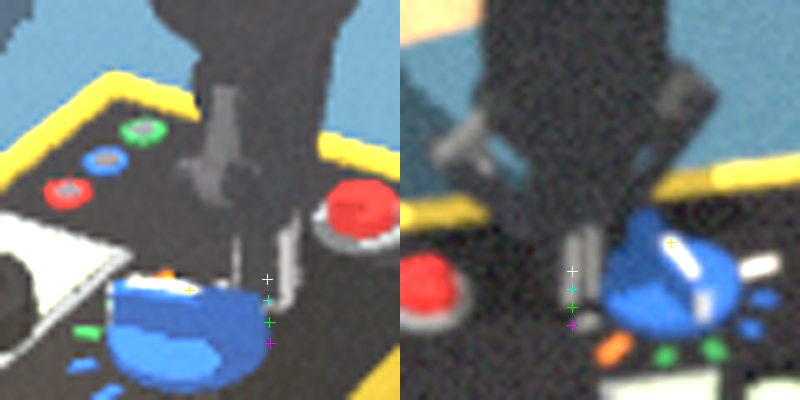

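Contact came at reported z ≈ 0.061 with 9 N, so the tip really is about 19.5 mm above the reported TCP. This picture confirms the tip on the panel at about (290,300) in the side view, clear of the selector. I'll lift to reported z 0.076, which puts the tip at about 0.0955, and push.

Request:
drive_tool(deltas=[[[0, 0, 0], [0, 0, -0.25], 0], [[0, 0, 0], [0, 0, -0.53], 0], [[0, 0, 0], [0, -0.2, -0.53], 0], [[0, 0, 0], [0, -0.4, -0.53], 0], [[0, 0, 0], [0, -0.5, -0.53], 0]])

```text
t: 9.62
tcp_pos: [0.5245, 0.0646, 0.0767]
ee_rot: [-3.141, -0.011, -0.001]
force: [-0.8, -0.2, -0.1]
opening: -0.0002
grip_force: 0.0
```

Request:
drive_tool(deltas=[[[0, 0, 0], [0, -0.07, 0], 0], [[0, 0, 0], [0, -0.14, 0], 0], [[0, 0, 0], [0, -0.14, 0], 0]])

```text
t: 9.87
tcp_pos: [0.5239, 0.0677, 0.0762]
ee_rot: [3.141, 0.01, -0.002]
force: [-1.9, -2.1, 1.4]
opening: -0.0001
grip_force: 1.4
```

Run:
```python
from arc import *
st=arm.get_state();print(st['tcp_pos'],st['force'],st['moment'])
turn()
for a in (0,5,10,15,20,25):print(a,arcz(a,.012,.018,.076))
im=camera("wrist")
for nm,lo,hi in(("orange",(9,150,120),(18,255,255)),("blue",(105,130,60),(125,255,255)),("green",(45,100,60),(85,255,255))):
    for b in blobs(im,lo,hi,40)[1][:8]:print(nm,b[0],b[1],plane("wrist",b[1],.08,st)[0,:2].round(4),plane("wrist",b[1],.06,st)[0,:2].round(4))
```

```text
[0.52393812 0.06767653 0.07623958] [-1.91140053 -2.1139504   1.36284489] [-4.64473066e-01  3.54414201e-01  1.80288409e-04]
stripe 111 [0.5765 0.0814] turn 163.1 click 5.44 len 0.0064
stripe 530 [0.5539 0.0841] turn 95.7 click 3.19 len 0.028
stripe 332 [0.555  0.1177] turn 0.1 click 0.0 len 0.0138
0 ([0.0, 0.01, -0.04], [0.04, -0.18, 0.01])
5 ([0.0, 0.01, 0.58], [0.01, -0.23, 0.01])
10 ([0.0, 0.01, 1.21], [-0.02, -0.29, 0.01])
15 ([0.0, 0.01, 1.83], [-0.05, -0.35, 0.01])
20 ([0.0, 0.01, 2.46], [-0.06, -0.41, 0.01])
25 ([0.0, 0.01, 3.08], [-0.08, -0.47, 0.01])
orange 388 [323.7, 181.7] [0.5664 0.048 ] [0.5612 0.0455]
blue 8468 [251.9, 220.9] [0.5439 0.0866] [0.5358 0.0889]
blue 982 [491.2, 74.6] [ 0.6188 -0.0283] [ 0.6202 -0.0405]
blue 266 [213.4, 157.0] [0.5791 0.1054] [0.5756 0.1101]
blue 249 [188.0, 184.5] [0.5644 0.1198] [0.559  0.1264]
green 823 [539.5, 91.1] [ 0.6115 -0.0528] [ 0.612 -0.068]
green 273 [252.0, 146.8] [0.5845 0.0854] [0.5816 0.0875]
green 264 [291.1, 156.9] [0.5795 0.0654] [0.5759 0.065 ]
```

Contact now: the bar has turned about 6°. I'll continue along the arc.

```bash
python3 -c "
from arc import *
for a in (10,15,20,25,30):print(a,arcz(a,.015,.018,.076))"
```

```text
10 ([0.0, 0.01, 1.21], [-0.04, -0.19, 0.01])
15 ([0.0, 0.01, 1.83], [-0.07, -0.26, 0.01])
20 ([0.0, 0.01, 2.46], [-0.1, -0.32, 0.01])
25 ([0.0, 0.01, 3.08], [-0.12, -0.38, 0.01])
30 ([0.0, 0.01, 3.71], [-0.14, -0.45, 0.01])
```

Request:
drive_tool(deltas=[[[0, 0, 0.8], [-0.02, -0.12, 0], 0], [[0, 0, 1.6], [-0.05, -0.22, 0], 0], [[0, 0, 2.4], [-0.08, -0.3, 0], 0], [[0, 0, 3.1], [-0.1, -0.38, 0], 0], [[0, 0, 3.1], [-0.1, -0.38, 0], 0]])

```text
t: 10.38
tcp_pos: [0.5213, 0.0792, 0.0764]
ee_rot: [-3.101, 0.504, 0.0]
force: [-0.4, 0.3, -0.2]
opening: -0.0001
grip_force: 0.1
```

```bash
python3 -c "
from arc import *
st=arm.get_state();print(st['tcp_pos'],st['force'],st['joint_pos'][6]);turn()
for a in (25,30,35,40,45,50,55):print(a,arcz(a,.015,.018,.076))"
```

```text
[0.52126017 0.07918954 0.07644225] [-0.40237216  0.32949791 -0.24173211] -2.229781426127895
stripe 106 [0.568  0.0631] turn 73.9 click 2.46 len 0.0071
stripe 547 [0.551  0.0786] turn 136.0 click 4.53 len 0.0282
stripe 134 [0.5377 0.0506] turn 211.7 click 7.06 len 0.0073
stripe 314 [0.5539 0.1151] turn 0.5 click 0.02 len 0.0138
25 ([-0.0, -0.0, -0.0], [-0.03, 0.02, 0.02])
30 ([-0.0, -0.0, 0.62], [-0.06, -0.04, 0.02])
35 ([-0.0, -0.0, 1.25], [-0.09, -0.1, 0.02])
40 ([-0.0, -0.0, 1.87], [-0.12, -0.16, 0.02])
45 ([-0.0, -0.0, 2.5], [-0.13, -0.23, 0.02])
50 ([-0.0, -0.0, 3.12], [-0.15, -0.29, 0.02])
55 ([-0.0, -0.0, 3.75], [-0.16, -0.36, 0.02])
```

```bash
python3 -c "
from arc import *
turn();turn();st=arm.get_state();print(st['t'],st['force'])" | grep -E "len 0.02|\["
```

```text
stripe 105 [0.5677 0.0628] turn 73.1 click 2.44 len 0.0071
stripe 550 [0.5509 0.0785] turn 137.1 click 4.57 len 0.0282
stripe 134 [0.5377 0.0507] turn 209.1 click 6.97 len 0.0075
stripe 316 [0.554  0.1151] turn -0.0 click -0.0 len 0.0139
stripe 101 [0.5673 0.0624] turn 73.2 click 2.44 len 0.007
stripe 548 [0.5507 0.0784] turn 138.2 click 4.61 len 0.0282
stripe 133 [0.5377 0.0506] turn 209.3 click 6.98 len 0.0075
stripe 317 [0.554  0.1152] turn -0.0 click -0.0 len 0.0139
10.5333 [ 0.4791852  -0.26631485  0.61456495]
```

The selector has passed halfway and is slowly settling into click 5. I'll back the finger off and wait.

Request:
drive_tool(deltas=[[[0, 0, 0], [0, 0.1, 0], 0], [[0, 0, 0], [0, 0.3, 0], 0], [[0, 0, 0], [0, 0.5, -0.3], 0], [[0, 0, 0], [0, 0.7, -0.8], 0], [[0, 0, 0], [0, 0.7, -1.5], 0]])

```text
t: 10.95
tcp_pos: [0.5133, 0.0569, 0.1214]
ee_rot: [3.1, -0.5, -0.004]
force: [-0.4, 0.3, -0.0]
opening: -0.0004
grip_force: 0.0
```

Request:
drive_tool(deltas=[[[0, 0, 0], [0, 0, 0], 0], [[0, 0, 0], [0, 0, 0], 0], [[0, 0, 0], [0, 0, 0], 0], [[0, 0, 0], [0, 0, 0], 0], [[0, 0, 0], [0, 0, 0], 0]])

```text
t: 11.37
tcp_pos: [0.5143, 0.0588, 0.121]
ee_rot: [3.102, -0.498, -0.002]
force: [-0.1, 0.4, 0.5]
opening: -0.0002
grip_force: 0.0
```

Run:
```python
from arc import *
turn();st=arm.get_state();print(st['t'],st['tcp_pos'],st['force'])
B=np.array([.5036,-.0095])
im=camera("wrist");print([ (b,plane("wrist",b[1],.094,st)[0].round(4)) for b in blobs(im,(0,150,90),(8,255,255),40)[1][:3]])
for n,roi in(("scene",(262,198,285,216)),("side",(258,186,282,206))):
    im=camera(n);m,b=blobs(im,(0,150,90),(8,255,255),10,roi);print(n,b[:1],plane(n,b[0][1],.091))
```

```text
stripe 61 [0.5616 0.0581] turn 79.6 click 2.65 len 0.0065
stripe 356 [0.549  0.0776] turn 150.3 click 5.01 len 0.0286
stripe 219 [0.551  0.1152] turn 0.1 click 0.0 len 0.0146
11.4167 [0.51435019 0.05888104 0.12099844] [ 0.12623893 -0.16124685  0.03589528]
[((1381, [388.4, 211.1], [367, 191, 44, 41]), array([ 0.5074, -0.0089,  0.094 ])), ((1212, [470.3, 158.0], [457, 112, 29, 113]), array([ 0.5258, -0.0636,  0.094 ])), ((623, [326.8, 23.2], [311, 4, 33, 39]), array([0.6234, 0.    , 0.094 ]))]
scene [(67, [273.2, 207.0], [269, 203, 9, 9])] [[ 0.50547596 -0.01139917  0.091     ]]
side [(73, [268.8, 195.6], [264, 192, 11, 9])] [[ 0.5037219  -0.00807904  0.091     ]]
```

Click 5.01, confirmed at rest, and the button is at (0.504, −0.010). I'll press about 15 mm off its centre with the finger's side part, so the grasp point stays outside the 12 mm zone whichever way that point is defined.

```bash
python3 -c "
from arc import *
print(go(.4992,-.0242,.1,-18.3),go(.4992,-.0242,.08,-18.3))"
```

```text
([0.0, 0.01, 0.01], [0.38, 2.79, 0.71]) ([0.0, 0.01, 0.01], [0.38, 2.79, 1.37])
```

Request:
drive_tool(deltas=[[[0, 0, 0], [0.1, 0.8, 0], 0], [[0, 0, 0], [0.25, 1.7, 0], 0], [[0, 0, 0], [0.38, 2.5, 0], 0], [[0, 0, 0], [0.38, 2.79, 0.4], 0], [[0, 0, 0], [0.38, 2.79, 0.71], 0]])

```text
t: 11.98
tcp_pos: [0.4989, -0.0265, 0.0999]
ee_rot: [3.1, -0.503, 0.001]
force: [-0.2, -0.2, -0.9]
opening: 0.0001
grip_force: 0.0
```

Request:
drive_tool(deltas=[[[0, 0, 0], [0, 0, 0.3], 0], [[0, 0, 0], [0, 0, 0.55], 0], [[0, 0, 0], [0, 0, 0.55], 0]])

```text
t: 12.23
tcp_pos: [0.4986, -0.023, 0.0821]
ee_rot: [3.102, -0.496, -0.004]
force: [0.2, 0.6, -1.0]
opening: -0.0001
grip_force: 0.0
```

```bash
python3 -c "
from arc import *
st=arm.get_state();print(st['tcp_pos'],st['force'],go(.4992,-.0242,.0745,-18.3),go(.4992,-.0242,.0695,-18.3));turn()"
```

```text
[ 0.49863425 -0.02304779  0.08207256] [ 0.21483452  0.57512588 -0.97004787] ([0.0, 0.02, 0.02], [0.03, 0.03, 0.25]) ([0.0, 0.02, 0.02], [0.03, 0.03, 0.42])
stripe 514 [0.549  0.0773] turn 150.3 click 5.01 len 0.029
stripe 259 [0.5499 0.0999] turn -0.3 click -0.01 len 0.0122
```

Next I'll press in small steps.

Request:
drive_tool(deltas=[[[0, 0, 0], [0, 0, 0.13], 0], [[0, 0, 0], [0, 0, 0.26], 0], [[0, 0, 0], [0, 0, 0.26], 0]])

```text
t: 12.53
tcp_pos: [0.4992, -0.0238, 0.0754]
ee_rot: [-3.102, 0.498, 0.001]
force: [0.3, 0.5, 0.6]
opening: -0.0
grip_force: 0.0
```

Request:
drive_tool(deltas=[[[0, 0, 0], [0, 0, 0.07], 0], [[0, 0, 0], [0, 0, 0.07], 0]])

```text
t: 12.7
tcp_pos: [0.4993, -0.024, 0.0737]
ee_rot: [-3.102, 0.498, 0.0]
force: [-0.2, -0.1, -0.1]
opening: -0.0002
grip_force: 0.0
```

Request:
drive_tool(deltas=[[[0, 0, 0], [0, 0, 0.07], 0], [[0, 0, 0], [0, 0, 0.07], 0]])

```text
t: 12.87
tcp_pos: [0.4995, -0.024, 0.0717]
ee_rot: [-3.102, 0.498, -0.0]
force: [-0.2, 0.4, 3.0]
opening: 0.0002
grip_force: 1.3
```

Request:
drive_tool(deltas=[[[0, 0, 0], [0, 0, 0.07], 0], [[0, 0, 0], [0, 0, 0.07], 0]])

```text
t: 13.03
tcp_pos: [0.4995, -0.0241, 0.0696]
ee_rot: [-3.102, 0.498, -0.0]
force: [-0.0, 0.6, 4.1]
opening: -0.0002
grip_force: 1.8
```

Request:
drive_tool(deltas=[[[0, 0, 0], [0, 0, 0.06], 0], [[0, 0, 0], [0, 0, 0.06], 0]])

```text
t: 13.2
tcp_pos: [0.4996, -0.024, 0.0682]
ee_rot: [-3.102, 0.498, -0.001]
force: [-3.3, -0.2, 12.6]
opening: -0.0004
grip_force: 6.6
```

Bottomed out at about 12 N. I'll hold there and verify.

Request:
drive_tool(deltas=[[[0, 0, 0], [0, 0, 0], 0], [[0, 0, 0], [0, 0, 0], 0], [[0, 0, 0], [0, 0, 0], 0], [[0, 0, 0], [0, 0, 0], 0], [[0, 0, 0], [0, 0, 0], 0]])

```text
t: 13.62
tcp_pos: [0.4996, -0.024, 0.0682]
ee_rot: [-3.102, 0.498, -0.001]
force: [-3.2, 0.3, 10.8]
opening: 0.0004
grip_force: 5.4
```

```bash
python3 -c "
from arc import *
turn()
for n,roi in(('scene',(262,198,285,216)),('side',(258,186,282,206))):
    print(n,blobs(camera(n),(0,150,90),(8,255,255),5,roi)[1][:2])
st=arm.get_state();print(st['t'],st['tcp_pos'],st['force'])"
```

```text
stripe 595 [0.5491 0.0771] turn 150.4 click 5.01 len 0.029
stripe 74 [0.5499 0.0935] turn 119.9 click 4.0 len 0.0065
scene [(33, [274.3, 208.6], [271, 205, 7, 7])]
side [(47, [268.6, 197.0], [264, 194, 10, 7])]
13.7667 [ 0.49955716 -0.02405163  0.06818945] [-2.73462865  0.69471917 11.20068997]
```

```bash
python3 -c "
from bench import arm
print(arm.close_job())"
```

```text
the job is handed in; nothing more can be done
None
```

I handed the job in with the selector at rest in click 5 (500 V, stripe read at 5.01) and the red button held at its stop with about 11 N. The hand-in gave no verdict. On a failed early pass, the grasp point came within about 2 mm of the forbidden zone around the bar.

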